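# Push the row of kiln posts home and close the keeper

## Task

From behind, push the row of four clay kiln posts along the rail as one touching train until it is fully home against the end stop, then push the keeper bar round until it stands fully across the channel behind the row. Only push: do not pinch, lift or tip any post or let the row come apart, leave everything else on the table where it stands, and finish clear of it all.

Things in the scene. Friction and masses are not known exactly. Their poses are not given: they have to be found in the camera images.
- rail: loading rail, fixed to the table: wooden board 120 mm wide (x), 335 mm long (y), 12 mm thick, with a channel along y through its centre. Origin on the table under the channel's centre line; y points along the channel to the end stop, x to the keeper's side. The channel's -y end is open. Four posts stand in it touching and slide with about 1 N of push each
- channel (a point): middle of the channel floor, 12 mm above the table over the rail's origin. The channel is 44.5 mm wide, between two steel guide lips 4 mm thick whose tops are 22 mm above the table (10 mm above the floor); they run from y = -160 to +150 mm in the rail's frame
- stop_face (a point): centre of the end stop's flat face towards the row, 150 mm from the rail's origin along +y, 37 mm above the table; the stop is a dark steel block 75 mm wide, 16 mm thick, its top 55 mm above the table
- post1: the post of the row nearest the end stop; pale fire-clay kiln post, a square hollow tube standing on end: 42 x 42 mm, 50 mm tall, 22 mm square hole open at the top, about 140 g; origin at the centre of its underside, z up, sides along the rail's x and y. Home, its centre is 21 mm short of the stop's face
- post2: second post of the row from the end stop; like post1, touching it
- post3: third post of the row from the end stop; like post1, touching post2
- post4: rearmost post of the row, the one to push against (its face towards the channel's open end is 21 mm behind its centre); like post1. Home, its centre is 147 mm short of the stop's face
- keeper (a joint): angle of the keeper, a steel bar that swings level beside the channel: 0 = wide open, pointing along (+0.5, -0.87) in the rail's x, y; grows as it swings to the channel (clockwise from above); 0.52 = parallel to the rail, pointing to -y; 2.094 = its limit, square across the channel behind the row, pointing to -x, 4 mm clear of a row that is home. Starts between 0 and 0.4; stays where left
- keeper_pivot (a point): the keeper's pivot axis at the bar's mid height, 36 mm above the table; in the rail's frame at x = +45, y = -26 mm. The hub is 20 mm across, its top 51 mm above the table. The bar turns with light friction (about 1 N at its middle)
- keeper_tip (a point): middle of the keeper bar's free end, 85 mm from the pivot, 36 mm above the table. The bar stands on edge: 8 mm thick, lower edge 24 mm and upper edge 48 mm above the table
- spare_post: bystander: a single post of the same kind standing on the table away from the rail; origin at its underside
- cup_a: bystander: tapered clay cup standing mouth down, 62 mm across its foot, 60 mm tall; origin at its underside
- cup_b: bystander: another such cup
- open_cup: bystander: clay cup standing mouth up, 64 mm across, 62 mm tall; origin at its underside
- saucer: bystander: clay saucer, 100 mm across, 20 mm tall; origin at its underside
- stamp: bystander: turned wooden stamp, 48 mm across, 55 mm tall; origin at its underside
- rib: bystander: flat wooden potter's rib, 100 x 45 x 8 mm, lying on the table; origin at its underside
Mind the look-alikes: they are no part of the job. Leave any yellow look-alike of the post3 alone.

How it is judged:
By the outcome, as a careful person would: the job done as asked, in the order asked, and still so for the second after the job is handed in, with the robot touching nothing.
It also fails if it takes over 48 s, if anything falls off the work surface, if the arm or the gripper's body presses on something with over 40 N, if the wrist force passes 120 N, or if a joint passes its speed limit or range.

## Robot

A 6-joint arm with a two-finger parallel gripper is mounted at the origin on the work surface. World frame = base frame: x ahead of the robot, y to its left, z up, the work surface at z = 0. Lengths are in m, angles in rad, forces in N, time in s.
With the tool pointing down it reaches from about 0.25 to 0.725 m from the base axis. Payload 4 kg.
Tool frame: the origin (TCP) lies midway between the tips of the shut fingers; the grasp point (between the pads) lies ctrl.pinch_z behind it (ctrl.pinch_z is the distance from the TCP to the grasp point, in m); z points along the fingers, y is the line along which they close (so a half turn about z gives the same grasp; the last joint's range is limited). The gripper opens to 85 mm and grips with 20 to 120 N. Pads are 22 mm wide; open, the fingers measure 114 mm over their backs; the gripper's body (76 mm by 85 mm) begins 54 mm behind the grasp point. The pads swing forward as they close: fully open they stand 13 mm farther back than shut.
Start: joints at [-1.251, 0.241, 0.005, 1.335, 0, 1.571], TCP at [0.157, -0.475, 0.231] pointing down, gripper open.
Joint ranges: [-2.72, 2.72], [-1.05, 1.87], [-1.09, 1.28], [-1.99, 2.15], [-1.42, 1.44], [-3.14, 3.14]. Speed limits (rad/s): [2.79, 2.79, 3.14, 3.14, 3.14, 3.14].

## Interface

Orientations are given as a unit quaternion [x, y, z, w].
In Python, from bench import ctrl, vision gives the robot as it stands. The module is installed in compiled form; this text tells all that it offers.
- The arm moves only by the tool jog_arm, never from a script. Its argument "targets" is a list that holds one entry, the list of rows, each a list of 7 numbers: the opening, from 0 (shut) to 1 (fully open), then the shift along the tool's x, y, z in cm, then the turn, a rotation vector about the tool's x, y, z in rad. In form: [[[gripper, tx, ty, tz, ax, ay, az], ...]]. A call has 1 to 12 rows; each row is the pose to reach, as a shift and turn from the pose commanded when the call began, along the tool's axes at that moment; what a row does not reach only later rows make up. A row lasts 1/10 s, in which the tool goes at most 50 mm and 8.59 degrees, less where a joint would pass 70% of its speed; a pose out of reach is approached as far as the arm can. A call with a gripper value outside its range is refused whole. The fingers move at their own pace and stop on an object; the grip force is fixed at half the most. Time passes only in rows, so rows that repeat a pose let the fingers close. It gives the time, the measured TCP pose, the force, the opening and the grip force at its end, in the units of the state.
- ctrl.get_obs(): the state, without advancing time (a new reading comes with each control period).
- vision.read_camera(name): name is "side" or "top"; returns a dict with "frame" (420x560x3 uint8, red, green, blue), "K" (3x3 intrinsics, pixels), "world_to_cam" (4x4, takes a point from world to camera coordinates). Camera axes: x right, y down, z forward; pixel columns grow to the right and rows downward; lengths in m; the calibration is good to about 2 mm. A picture is of the moment at which its call begins. There is no depth.
- ctrl.close_job(): hands the job in; it is judged then, once.
The state is a dict: "clock": time; "joints": joint angles; "qd": joint speeds; "tau": joint torques, N m; "position": TCP position; "eef_rot": TCP orientation; "force": force on the tool from outside, world axes, zero at the start; "wrist_torque": the same for the moment, N m; "finger_gap": opening from 0.0 (shut) to 1.0 (fully open); "grip_force": force on a finger pad.
Only numpy, scipy, OpenCV 4.12 (cv2) and the standard library are available. Lean on these libraries where they do the work, as an engineer would, in place of code of your own. Each camera call takes 0.05 s, during which the arm holds its last target. There are 200 camera calls.

## Working session

There is one attempt and no reset: what is moved stays moved. The work goes in short steps, Python scripts to look and compute and a tool call to move; the robot and the scene stay as the last step left them, time stands still between calls to the robot, and variables do not carry over. Pictures are saved under pics/ and viewed, at most 10 in all, crops included, and the job is handed in when it is done.

Besides the shell and the picture viewer there is one more tool, called after ">>>" by a JSON object that holds its "api" and its "payload". jog_arm: Moves the arm, as the interface text tells. Its arguments: {"type":"object","properties":{"targets":{"type":"array","items":{"type":"array","items":{"type":"array","items":{"type":"number"}}}}},"required":["targets"]}

```bash
mkdir -p pics
python3 - <<'E'
from bench import ctrl, vision
import cv2,pickle
o=ctrl.get_obs();print(o, ctrl.pinch_z)
d={}
for n in("top","side"):
    d[n]=vision.read_camera(n);cv2.imwrite(f"pics/{n}0.png",cv2.resize(d[n]["frame"][:,:,::-1],(800,600),interpolation=cv2.INTER_CUBIC))
    print(d[n]["K"],d[n]["world_to_cam"])
pickle.dump(d,open("d0.pkl","wb"))
E
```

```text
{'clock': 0.0, 'joints': array([-1.25102358e+00,  2.41428986e-01,  3.72365744e-03,  1.33523883e+00,
       -1.05495225e-05,  1.57080104e+00]), 'qd': array([-0.00049407,  0.00137147,  0.00114772,  0.00034777, -0.00238649,
        0.00040475]), 'tau': array([ 2.08906953e-03, -3.72318900e+01,  2.52407509e+01,  1.72533671e-02,
       -1.44555804e-05,  9.09038818e-06]), 'position': array([ 0.15696848, -0.47403871,  0.23040478]), 'eef_rot': array([ 9.87245185e-01,  1.59203618e-01, -1.76183590e-04, -1.05937665e-03]), 'force': array([-0.22819034, -0.24192253, -0.35936937]), 'wrist_torque': array([ 0.02475729, -0.00569154,  0.04020649]), 'grip_force': 0.0, 'finger_gap': 1.0014273725395764} 0.0187
[[504.54096348   0.         278.97628348]
 [  0.         504.54096348 210.72656501]
 [  0.           0.           1.        ]] [[-0.00165871 -0.99981139 -0.01935007 -0.01247253]
 [-0.99184577  0.00411073 -0.12737769  0.58127797]
 [ 0.1274332   0.018981   -0.99166552  1.11354545]
 [ 0.          0.          0.          1.        ]]
[[419.8016918    0.         276.58772195]
 [  0.         419.8016918  206.65970668]
 [  0.           0.           1.        ]] [[-0.98773961 -0.15525223  0.01634641  0.55974172]
 [-0.09771972  0.53323337 -0.84030532  0.12595089]
 [ 0.12174283 -0.83160022 -0.54186692  0.66827283]
 [ 0.          0.          0.          1.        ]]
```

View pics/top0.png

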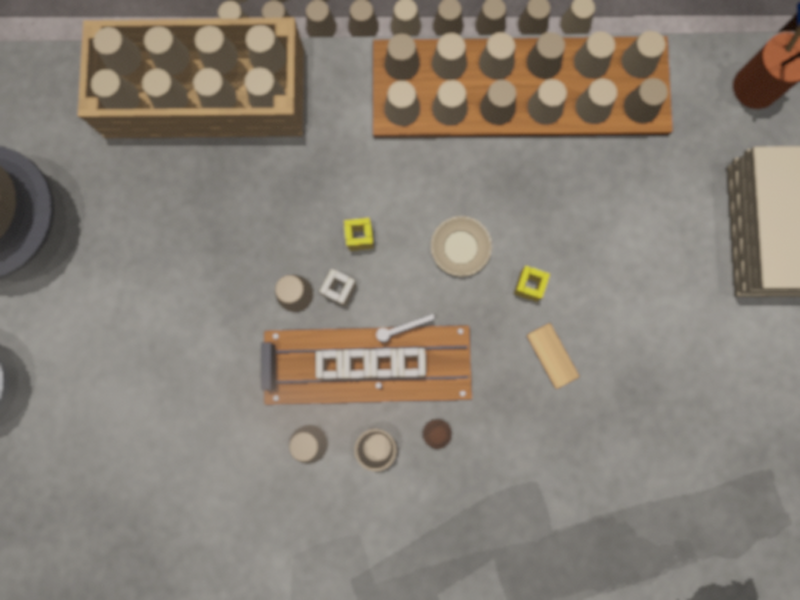

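View pics/side0.png

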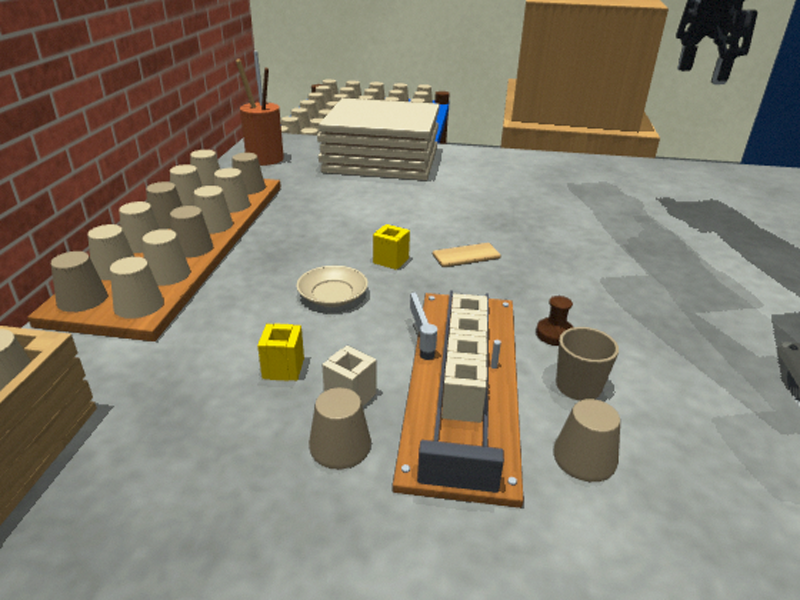

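The top view shows the rail at view px x 262–470, y 328–403. The dark stop is at its left end (268,366), so rail +y is about world +y. The four pale posts are at x 316–426, y 348–380, with post4 on the right at (412,362). The keeper pivot is at (383,335) and its tip at (433,318). The look-alikes are a lone pale post at (338,287) and yellow ones at (358,233) and (533,283); all three stand off the rail.

```bash
cat > h.py <<'E'
import cv2,numpy as np
def ray(c,uv,z):
    uv=np.atleast_2d(uv).astype(float);M=c["world_to_cam"];R,t=M[:3,:3],M[:3,3]
    C=-R.T@t; d=(np.c_[uv,np.ones(len(uv))]@np.linalg.inv(c["K"]).T)@R
    return C+d*((z-C[2])/d[:,2])[:,None]
def pix(c,P):
    P=np.atleast_2d(P);M=c["world_to_cam"];q=(P@M[:3,:3].T+M[:3,3])@c["K"].T
    return q[:,:2]/q[:,2:]
def big(m,roi):
    x0,y0,x1,y1=roi;k=np.zeros_like(m);k[y0:y1,x0:x1]=m[y0:y1,x0:x1]
    cs=cv2.findContours(k,cv2.RETR_EXTERNAL,cv2.CHAIN_APPROX_NONE)[0]
    return max(cs,key=cv2.contourArea)[:,0]
def rect(p): # min area rect in mm
    r=cv2.minAreaRect((p[:,:2]*1000).astype(np.float32));return np.round(cv2.boxPoints(r),1).tolist(),np.round(r[1],1),r[2],np.round(r[0],1)
E
python3 - <<'E'
import pickle,cv2,numpy as np
from h import *
d=pickle.load(open("d0.pkl","rb"));c=d["top"];hsv=cv2.cvtColor(c["frame"],cv2.COLOR_RGB2HSV)
H,S,V=[hsv[...,i].astype(int) for i in range(3)]
for n,p in dict(post=(322,350),board=(450,390),keeper=(415,325),table=(450,300),stop=(268,366),yel=(348,233)).items():
    u,v=int(p[0]*.7),int(p[1]*.7);print(n,hsv[v,u])
board=((H<20)&(S>110)).astype(np.uint8)*255
print("board",rect(ray(c,big(board,(178,222,340,290)),.012)))
post=((V>140)&(S<60)).astype(np.uint8)*255
print("row",rect(ray(c,big(post,(215,242,305,268)),.05)))
kp=((V>130)&(S<60)).astype(np.uint8)*255
k=big(kp,(255,215,310,243));print("keeper",rect(ray(c,k,.048)))
st=((V<90)&(S<90)).astype(np.uint8)*255
print("stop",rect(ray(c,big(st,(178,235,200,280)),.055)))
im=c["frame"][210:300,170:350,::-1];cv2.imwrite("pics/crop.png",cv2.resize(im,(800,400),interpolation=cv2.INTER_CUBIC))
E
```

```text
post [ 11  78 154]
board [ 14 139 169]
keeper [ 10   9 178]
table [ 19  14 148]
stop [158   9 110]
yel [ 29 167 200]
board ([[421.6000061035156, 177.1999969482422], [427.1000061035156, -128.1999969482422], [458.70001220703125, -127.5999984741211], [453.29998779296875, 177.8000030517578]], array([ 31.7, 305.4]), 1.0229640007019043, array([440.2,  24.8]))
row ([[458.6000061035156, 115.0], [462.6000061035156, -55.5], [508.5, -54.5], [504.5, 116.0999984741211]], array([ 45.9, 170.6]), 1.3394842147827148, array([483.5,  30.3]))
keeper ([[515.5999755859375, -81.80000305175781], [569.7999877929688, -82.0], [570.2999877929688, 39.79999923706055], [516.0999755859375, 40.0]], array([121.8,  54.2]), 89.77207946777344, array([543., -21.]))
stop ([[451.5, 185.5], [451.70001220703125, 176.5], [511.70001220703125, 177.8000030517578], [511.5, 186.8000030517578]], array([60.,  9.]), 1.2111871242523193, array([481.6, 181.6]))
```

View pics/crop.png

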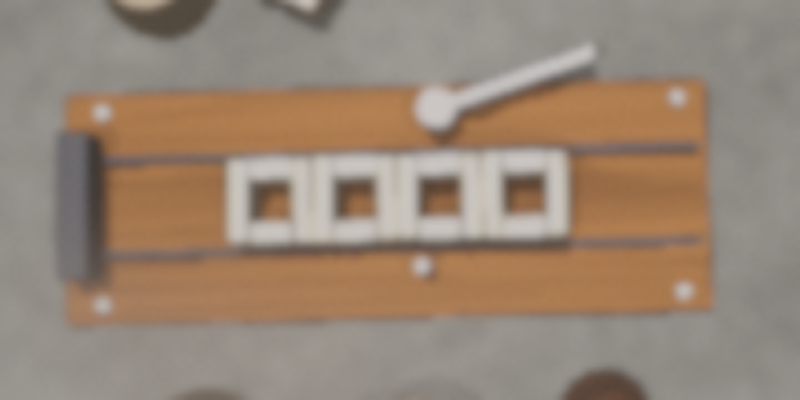

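The enlarged crop shows the row of four pale posts in the channel, at crop px (227–570, 149–244). The stop's top face is at x 58–90, the hub at (437,108), and the bar end at (592,52). This is the row meant: it is the only one between the lips, and the lone pale post and the yellow ones are off the rail.

Run:
```python
import pickle
from h import *
np.set_printoptions(precision=1,suppress=True)
d=pickle.load(open("d0.pkl","rb"));c=d["top"];hsv=cv2.cvtColor(c["frame"],cv2.COLOR_RGB2HSV)
f=lambda L,z:ray(c,np.array(L)/4.444+[170,210],z)[:,:2]*1000
w=(hsv[...,0]<22)&(hsv[...,1]>55); w=w.astype(np.uint8)*255
w=cv2.morphologyEx(w,cv2.MORPH_CLOSE,np.ones((7,7)))
b=big(w,(180,222,335,290)); print("board auto",rect(ray(c,b,.012)))
print("board",f([(68,95),(703,80),(712,308),(70,325)],.012))
print("row",f([(227,157),(568,149),(570,240),(228,244)],.05))
print("stop top",f([(58,133),(88,132),(98,280),(65,282)],.055))
print("hub",f([(437,108)],.051),"tip",f([(592,52)],.048))
print("lips ends",f([(695,148),(697,239)],.022))
```

```text
board auto ([[417.0, 204.60000610351562], [425.0, -131.3000030517578], [547.7999877929688, -128.39999389648438], [539.7000122070312, 207.5]], array([122.8, 336. ]), 1.3713576793670654, array([482.4,  38.1]))
board [[ 536.9  204.4]
 [ 543.6 -127.6]
 [ 425.9 -130.6]
 [ 417.7  200.7]]
row [[502.  115.4]
 [505.5 -56.4]
 [460.  -57.1]
 [458.4 114.4]]
stop top [[514.  200.2]
 [514.4 185. ]
 [440.5 178.5]
 [439.6 195. ]]
hub [[526.3   9.5]] tip [[554.7 -68.9]]
lips ends [[ 507.6 -122.2]
 [ 461.  -122.6]]
```

```bash
cat >> h.py <<'E'
from scipy.spatial.transform import Rotation as Ro
A=np.radians(1.37); EY=np.array([-np.sin(A),np.cos(A),0]); EX=np.array([np.cos(A),np.sin(A),0]); OR=np.array([.481,.036,0])
def w(x,y,z): return OR+EX*x/1000+EY*y/1000+np.array([0,0,z/1000])
def rail(p): return np.array([(p-OR)@EX,(p-OR)@EY,p[2]])*1000
def rows(o,tg,tilt=8):
    t=np.radians(tilt); X=EY*np.cos(t)+np.array([0,0,np.sin(t)]); Z=EY*np.sin(t)-np.array([0,0,np.cos(t)])
    R1=Ro.from_matrix(np.c_[X,np.cross(Z,X),Z]); R0=Ro.from_quat(o["eef_rot"])
    rv=(R0.inv()*R1).as_rotvec()
    print("rail now",rail(o["position"]).round(1),"F",o["force"].round(1),"t",round(o["clock"],2))
    for g in tg: print((R0.inv().apply(w(*g)-o["position"])*100).round(2).tolist(),rv.round(3).tolist())
E
python3 - <<'E'
from bench import ctrl
from h import *
rows(ctrl.get_obs(),[(0,-130,130)])
import pickle;c=pickle.load(open("d0.pkl","rb"))["top"]
print("saucer rail",rail(ray(c,[[460*.7,247*.7]],.01)[0]).round())
E
```

```text
rail now [-336.1 -502.2  230.5] F [ 0.3 -0.1 -0.9] t 0.1
[43.0, -25.79, 10.1] [0.087, 0.119, -1.273]
saucer rail [ 189. -156.   10.]
```

>>> {"api": "jog_arm", "payload": {"targets": [[[0,43,-25.8,10.1,0.087,0.119,-1.273],[0,43,-25.8,10.1,0.087,0.119,-1.273],[0,43,-25.8,10.1,0.087,0.119,-1.273],[0,43,-25.8,10.1,0.087,0.119,-1.273],[0,43,-25.8,10.1,0.087,0.119,-1.273],[0,43,-25.8,10.1,0.087,0.119,-1.273],[0,43,-25.8,10.1,0.087,0.119,-1.273],[0,43,-25.8,10.1,0.087,0.119,-1.273],[0,43,-25.8,10.1,0.087,0.119,-1.273],[0,43,-25.8,10.1,0.087,0.119,-1.273],[0,43,-25.8,10.1,0.087,0.119,-1.273],[0,43,-25.8,10.1,0.087,0.119,-1.273]]]}}

```text
clock: 1.3
position: [0.4843, -0.093, 0.1293]
eef_rot: [0.696, 0.715, 0.048, -0.05]
force: [0.9, 0.0, -0.3]
finger_gap: 0.003
grip_force: 0.0
```

Run:
```python
from bench import ctrl
from h import *
o=ctrl.get_obs();print(o["joints"].round(2),o["finger_gap"])
rows(o,[(0,-130,130),(0,-130,27),(0,-110,27),(0,-100,27),(0,-30,27)])
```

```text
[-0.27  0.33 -0.16  1.12  0.13  1.27] 0.003355139777117991
rail now [   0.3 -129.   129.3] F [ 0.9  0.  -0.3] t 1.3
[-0.09, -0.03, -0.08] [-0.002, 0.002, 0.004]
[-1.51, -0.01, 10.12] [-0.002, 0.002, 0.004]
[0.48, -0.01, 10.39] [-0.002, 0.002, 0.004]
[1.47, -0.0, 10.53] [-0.002, 0.002, 0.004]
[8.4, 0.03, 11.49] [-0.002, 0.002, 0.004]
```

>>> {"api": "jog_arm", "payload": {"targets": [[[0,-0.6,0,4,0,0,0],[0,-1.1,0,7.5,0,0,0],[0,-1.4,0,9.5,0,0,0],[0,-1.5,0,10.1,0,0,0],[0,-1.5,0,10.1,0,0,0]]]}}

```text
clock: 1.8
position: [0.4831, -0.0966, 0.0279]
eef_rot: [0.698, 0.713, 0.048, -0.05]
force: [0.0, -0.2, -0.5]
finger_gap: -0.003
grip_force: 0.0
```

Run:
```python
from bench import ctrl,vision
from h import *
o=ctrl.get_obs();rows(o,[(0,-100,27),(0,-29,27)])
for n in("side",):
    c=vision.read_camera(n);u,v=pix(c,[w(0,-60,40)])[0];print(u,v)
    x,y=int(u-90),int(v-75);cv2.imwrite("pics/s1.png",cv2.resize(c["frame"][y:y+135,x:x+180,::-1],(800,600),interpolation=cv2.INTER_CUBIC))
```

```text
rail now [  -1.  -132.6   27.9] F [ 0.  -0.2 -0.5] t 1.8
[3.22, 0.1, 0.54] [-0.001, 0.002, -0.002]
[10.25, 0.08, 1.51] [-0.001, 0.002, -0.002]
327.291682254234 225.4173452384773
```

View pics/s1.png

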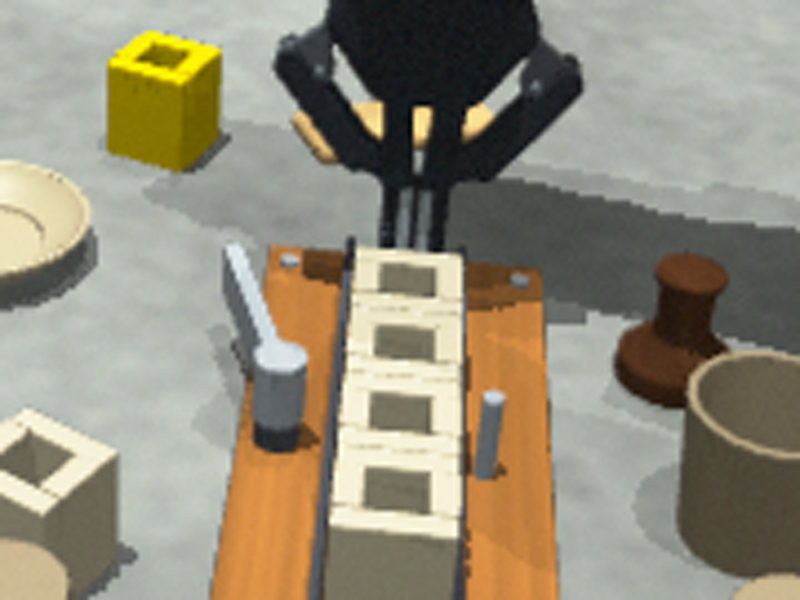

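The shut fingers are centred behind post4 at crop (415,240). The row looks intact and nothing has been disturbed. Next I push slowly.

>>> {"api": "jog_arm", "payload": {"targets": [[[0,1.2,0,0.2,0,0,0],[0,2.0,0,0.3,0,0,0],[0,2.4,0,0.4,0,0,0],[0,2.6,0,0.4,0,0,0],[0,2.8,0,0.4,0,0,0],[0,3.0,0,0.4,0,0,0],[0,3.2,0,0.45,0,0,0],[0,3.4,0,0.48,0,0,0],[0,3.7,0,0.52,0,0,0],[0,4.0,0,0.56,0,0,0],[0,4.3,0,0.6,0,0,0],[0,4.6,0,0.64,0,0,0]]]}}

```text
clock: 3.05
position: [0.4838, -0.0498, 0.0284]
eef_rot: [0.697, 0.714, 0.048, -0.048]
force: [-0.2, -5.1, 2.4]
finger_gap: 0.001
grip_force: 2.6
```

Run:
```python
from bench import ctrl
from h import *
o=ctrl.get_obs();rows(o,[(0,-60,27),(0,-29,27)])
```

```text
rail now [  0.7 -85.9  28.4] F [-0.2 -5.1  2.4] t 3.05
[2.54, -0.07, 0.49] [0.002, 0.004, -0.0]
[5.61, -0.08, 0.91] [0.002, 0.004, -0.0]
```

>>> {"api": "jog_arm", "payload": {"targets": [[[0,0.3,0,0.1,0,0,0],[0,0.7,0,0.15,0,0,0],[0,1.1,0,0.2,0,0,0],[0,1.5,0,0.3,0,0,0],[0,1.9,0,0.35,0,0,0],[0,2.3,0,0.4,0,0,0],[0,2.7,0,0.45,0,0,0],[0,3.1,0,0.5,0,0,0],[0,3.5,0,0.55,0,0,0],[0,3.9,0,0.6,0,0,0],[0,4.3,0,0.7,0,0,0],[0,4.6,0,0.75,0,0,0]]]}}

```text
clock: 4.25
position: [0.483, -0.0036, 0.0277]
eef_rot: [0.697, 0.714, 0.048, -0.047]
force: [0.6, -7.5, 6.2]
finger_gap: 0.002
grip_force: 3.6
```

Run:
```python
from bench import ctrl
from h import *
o=ctrl.get_obs();rows(o,[(0,-29,27)])
```

```text
rail now [  1.1 -39.6  27.7] F [ 0.6 -7.5  6.2] t 4.25
[1.05, -0.11, 0.21] [0.003, 0.005, -0.0]
```

>>> {"api": "jog_arm", "payload": {"targets": [[[0,0.15,0,0,0,0,0],[0,0.3,0,0.02,0,0,0],[0,0.45,0,0.04,0,0,0],[0,0.6,0,0.06,0,0,0],[0,0.75,0,0.08,0,0,0]]]}}

```text
clock: 4.75
position: [0.4826, 0.0041, 0.0277]
eef_rot: [0.697, 0.714, 0.048, -0.048]
force: [0.5, -5.9, 3.1]
finger_gap: -0.001
grip_force: 3.1
```

>>> {"api": "jog_arm", "payload": {"targets": [[[0,0.1,0,0,0,0,0],[0,0.2,0,0.02,0,0,0],[0,0.3,0,0.04,0,0,0]]]}}

```text
clock: 5.05
position: [0.4824, 0.007, 0.0277]
eef_rot: [0.697, 0.714, 0.048, -0.048]
force: [0.5, -7.3, 4.8]
finger_gap: 0.001
grip_force: 3.3
```

>>> {"api": "jog_arm", "payload": {"targets": [[[0,0.1,0,0,0,0,0],[0,0.2,0,0.02,0,0,0]]]}}

```text
clock: 5.25
position: [0.4824, 0.0078, 0.0278]
eef_rot: [0.697, 0.714, 0.047, -0.047]
force: [-0.5, -11.5, 5.9]
finger_gap: -0.001
grip_force: 5.8
```

>>> {"api": "jog_arm", "payload": {"targets": [[[0,0.1,0,0,0,0,0],[0,0.2,0,0.02,0,0,0]]]}}

```text
clock: 5.45
position: [0.4824, 0.008, 0.0278]
eef_rot: [0.698, 0.713, 0.045, -0.045]
force: [-0.6, -17.1, 6.6]
finger_gap: -0.0
grip_force: 8.5
```

The arm stalls at y = 0.008 with 17 N, where the row's home position should be. Backing off and raising.

>>> {"api": "jog_arm", "payload": {"targets": [[[0,-0.3,0,-0.04,0,0,0],[0,-0.8,0,-0.1,0,0,0],[0,-2,0,-0.28,0,0,0],[0,-4,0,-0.56,0,0,0],[0,-4,0,-4,0,0,0],[0,-4,0,-8,0,0,0],[0,-4,0,-8,0,0,0]]]}}

```text
clock: 6.15
position: [0.4866, -0.0397, 0.1058]
eef_rot: [0.697, 0.714, 0.051, -0.046]
force: [1.4, -0.8, -0.0]
finger_gap: 0.001
grip_force: 0.0
```

Run:
```python
from bench import ctrl,vision
from h import *
import pickle
o=ctrl.get_obs();rows(o,[(90,-60,110),(90,-60,32)])
for n in("side","top"):
    c=vision.read_camera(n);pickle.dump(c,open(n+"2.pkl","wb"))
    u,v=pix(c,[w(0,30,40)])[0];x,y=int(u-90),int(v-75);print(n,x,y)
    cv2.imwrite(f"pics/{n}2.png",cv2.resize(c["frame"][y:y+135,x:x+180,::-1],(800,600),interpolation=cv2.INTER_CUBIC))
```

```text
rail now [  3.8 -75.8 105.8] F [ 1.4 -0.8 -0. ] t 6.15
[1.62, 8.62, -0.12] [0.01, 0.003, 0.001]
[0.56, 8.55, 7.61] [0.01, 0.003, 0.001]
side 235 183
top 153 180
```

View pics/side2.png

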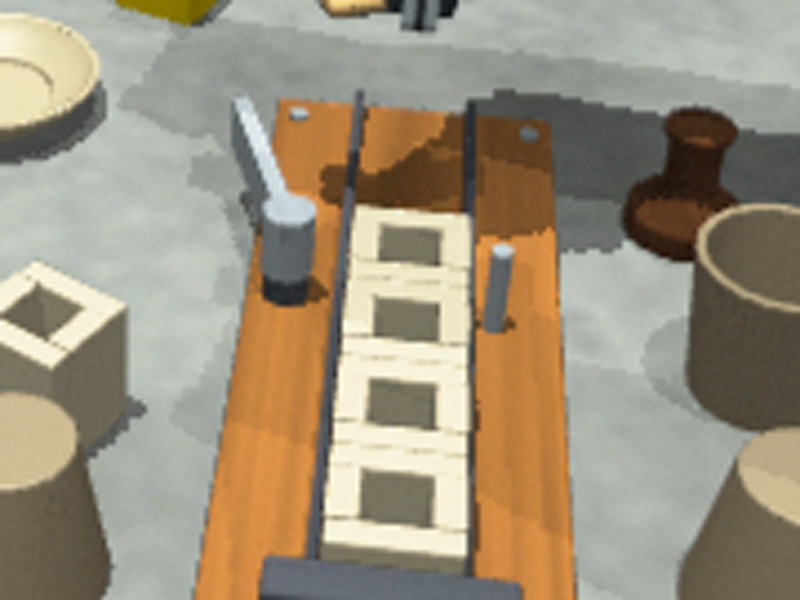

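View pics/top2.png

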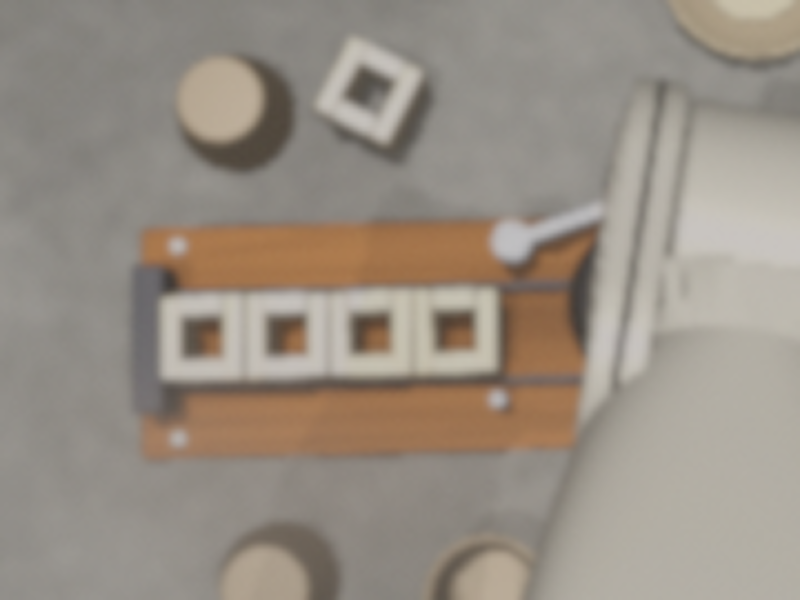

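The side and top crops show the row touching post to post: crop x 160–499 in the top view, with post1 against the stop at x 160. Bystanders are undisturbed, and the keeper is still at its starting angle. Keeper next.

```bash
cat >> h.py <<'E'
def kp(theta,clear=0,r=55,z=32):
    b=np.radians(-60)-theta;u=np.array([np.cos(b),np.sin(b)]);n=np.array([-u[1],u[0]])
    off=4+14.5*abs(n[0])+11*abs(n[1])+clear
    return (*(np.array([45,-26])+r*u+off*n),z)
E
python3 - <<'E'
from bench import ctrl
from h import *
a=kp(.2,15);print(a)
rows(ctrl.get_obs(),[(a[0],a[1],105),a])
E
```

```text
(np.float64(96.85290289940954), np.float64(-66.62007773710158), 32)
rail now [  0.8 -74.9 101.9] F [ 0.6  0.  -0.3] t 6.25
[0.86, 9.61, -0.16] [0.003, 0.002, 0.0]
[-0.15, 9.59, 7.07] [0.003, 0.002, 0.0]
```

>>> {"api": "jog_arm", "payload": {"targets": [[[0,0.4,4.8,0,0,0,0],[0,0.9,9.6,0,0,0,0],[0,0.9,9.6,0,0,0,0],[0,0.9,9.6,0,0,0,0],[0,0.4,9.6,3.5,0,0,0],[0,0,9.6,6,0,0,0],[0,-0.1,9.6,7.1,0,0,0],[0,-0.1,9.6,7.1,0,0,0],[0,-0.1,9.6,7.1,0,0,0]]]}}

```text
clock: 7.15
position: [0.5786, -0.0275, 0.0315]
eef_rot: [0.697, 0.714, 0.048, -0.049]
force: [-0.1, -0.1, 0.4]
finger_gap: -0.003
grip_force: 0.0
```

Run:
```python
from bench import ctrl
from h import *
o=ctrl.get_obs()
rows(o,[kp(.2,6),kp(.2,2)]+[kp(t) for t in np.linspace(.25,1.2,10)])
```

```text
rail now [ 96.  -65.8  31.5] F [-0.1 -0.1  0.4] t 7.15
[-0.36, -0.77, -0.1] [0.001, 0.002, 0.0]
[-0.48, -1.15, -0.11] [0.001, 0.002, 0.0]
[-0.73, -1.6, -0.15] [0.001, 0.002, 0.0]
[-1.09, -2.2, -0.2] [0.001, 0.002, 0.0]
[-1.37, -2.85, -0.24] [0.001, 0.002, 0.0]
[-1.57, -3.45, -0.27] [0.001, 0.002, 0.0]
[-1.73, -3.94, -0.29] [0.001, 0.002, 0.0]
[-1.84, -4.47, -0.31] [0.001, 0.002, 0.0]
[-1.89, -5.03, -0.31] [0.001, 0.002, 0.0]
[-1.89, -5.62, -0.31] [0.001, 0.002, 0.0]
[-1.82, -6.21, -0.3] [0.001, 0.002, 0.0]
[-1.67, -6.82, -0.29] [0.001, 0.002, 0.0]
```

>>> {"api": "jog_arm", "payload": {"targets": [[[0,-0.4,-0.8,-0.1,0,0,0],[0,-0.5,-1.2,-0.1,0,0,0],[0,-0.7,-1.6,-0.15,0,0,0],[0,-1.1,-2.2,-0.2,0,0,0],[0,-1.4,-2.8,-0.24,0,0,0],[0,-1.6,-3.4,-0.27,0,0,0],[0,-1.7,-3.9,-0.29,0,0,0],[0,-1.8,-4.5,-0.31,0,0,0],[0,-1.9,-5,-0.31,0,0,0],[0,-1.9,-5.6,-0.31,0,0,0],[0,-1.8,-6.2,-0.3,0,0,0],[0,-1.7,-6.8,-0.29,0,0,0]]]}}

```text
clock: 8.35
position: [0.5107, -0.0464, 0.0313]
eef_rot: [0.697, 0.714, 0.048, -0.049]
force: [0.7, -0.1, -0.6]
finger_gap: -0.001
grip_force: 0.6
```

Run:
```python
from bench import ctrl
from h import *
o=ctrl.get_obs()
rows(o,[kp(t) for t in np.linspace(1.28,2.05,12)])
```

```text
rail now [ 27.7 -83.1  31.3] F [ 0.7 -0.1 -0.6] t 8.35
[0.2, -0.44, -0.04] [0.001, 0.002, 0.0]
[0.38, -0.83, -0.02] [0.001, 0.002, 0.0]
[0.59, -1.22, 0.01] [0.001, 0.002, 0.0]
[0.83, -1.59, 0.04] [0.001, 0.002, 0.0]
[1.11, -1.94, 0.08] [0.001, 0.002, 0.0]
[1.42, -2.28, 0.12] [0.001, 0.002, 0.0]
[1.77, -2.59, 0.17] [0.001, 0.002, 0.0]
[2.14, -2.88, 0.22] [0.001, 0.002, 0.0]
[2.54, -3.14, 0.28] [0.001, 0.002, 0.0]
[2.96, -3.36, 0.34] [0.001, 0.002, 0.0]
[3.41, -3.55, 0.4] [0.001, 0.002, 0.0]
[3.88, -3.7, 0.46] [0.001, 0.002, 0.0]
```

Contact is light at about 0.6 N and the finger is following the bar. Continuing.

>>> {"api": "jog_arm", "payload": {"targets": [[[0,0.2,-0.4,0,0,0,0],[0,0.4,-0.8,0,0,0,0],[0,0.6,-1.2,0,0,0,0],[0,0.8,-1.6,0.04,0,0,0],[0,1.1,-1.9,0.08,0,0,0],[0,1.4,-2.3,0.12,0,0,0],[0,1.8,-2.6,0.17,0,0,0],[0,2.1,-2.9,0.22,0,0,0],[0,2.5,-3.1,0.28,0,0,0],[0,3,-3.4,0.34,0,0,0],[0,3.4,-3.6,0.4,0,0,0],[0,3.8,-3.7,0.46,0,0,0]]]}}

```text
clock: 9.55
position: [0.4728, -0.0086, 0.0319]
eef_rot: [0.697, 0.714, 0.048, -0.049]
force: [1.7, -1.1, 0.1]
finger_gap: 0.001
grip_force: 0.5
```

Run:
```python
from bench import ctrl
from h import *
o=ctrl.get_obs()
rows(o,[(-10,-41,32)])
```

```text
rail now [ -9.2 -44.4  31.9] F [ 1.7 -1.1  0.1] t 9.55
[0.34, -0.08, 0.03] [0.0, 0.002, 0.0]
```

>>> {"api": "jog_arm", "payload": {"targets": [[[0,0.12,0,0.02,0,0,0],[0,0.25,0,0.03,0,0,0],[0,0.37,0,0.05,0,0,0],[0,0.48,0,0.06,0,0,0]]]}}

```text
clock: 9.95
position: [0.4727, -0.0045, 0.0318]
eef_rot: [0.697, 0.714, 0.048, -0.049]
force: [-1.0, -4.1, 0.7]
finger_gap: 0.006
grip_force: 2.0
```

>>> {"api": "jog_arm", "payload": {"targets": [[[0,0.1,0,0.01,0,0,0],[0,0.2,0,0.02,0,0,0],[0,0.2,0,0.02,0,0,0]]]}}

```text
clock: 10.25
position: [0.4727, -0.0044, 0.0318]
eef_rot: [0.698, 0.713, 0.046, -0.048]
force: [-1.6, -8.9, 0.7]
finger_gap: 0.001
grip_force: 4.0
```

The bar has stalled at 8.9 N without moving, at rail y ≈ -40 where the limit should be (-41 expected). Backing off straight, then up and away.

>>> {"api": "jog_arm", "payload": {"targets": [[[0,-0.3,0,-0.04,0,0,0],[0,-1,0,-0.14,0,0,0],[0,-3,0,-0.42,0,0,0],[0,-5,0,-0.7,0,0,0],[0,-6,0,-5,0,0,0],[0,-7,0,-10,0,0,0],[0,-11,0,-14,0,0,0],[0,-16,0,-14,0,0,0],[0,-20,0,-14,0,0,0],[0,-24,0,-14,0,0,0],[0,-24,0,-14,0,0,0],[0,-24,0,-14,0,0,0]]]}}

```text
clock: 11.45
position: [0.4789, -0.2597, 0.1372]
eef_rot: [0.698, 0.713, 0.049, -0.05]
force: [-0.3, 0.1, -0.0]
finger_gap: 0.001
grip_force: 0.0
```

Run:
```python
from bench import ctrl,vision
from h import *
o=ctrl.get_obs();rows(o,[])
for n in("side","top"):
    c=vision.read_camera(n)
    u,v=pix(c,[w(0,30,40)])[0];x,y=int(u-90),int(v-75);print(n,x,y)
    cv2.imwrite(f"pics/{n}3.png",cv2.resize(c["frame"][y:y+135,x:x+180,::-1],(800,600),interpolation=cv2.INTER_CUBIC))
```

```text
rail now [  -9.2 -295.6  137.2] F [-0.3  0.1 -0. ] t 11.45
side 235 183
top 153 180
```

View pics/side3.png

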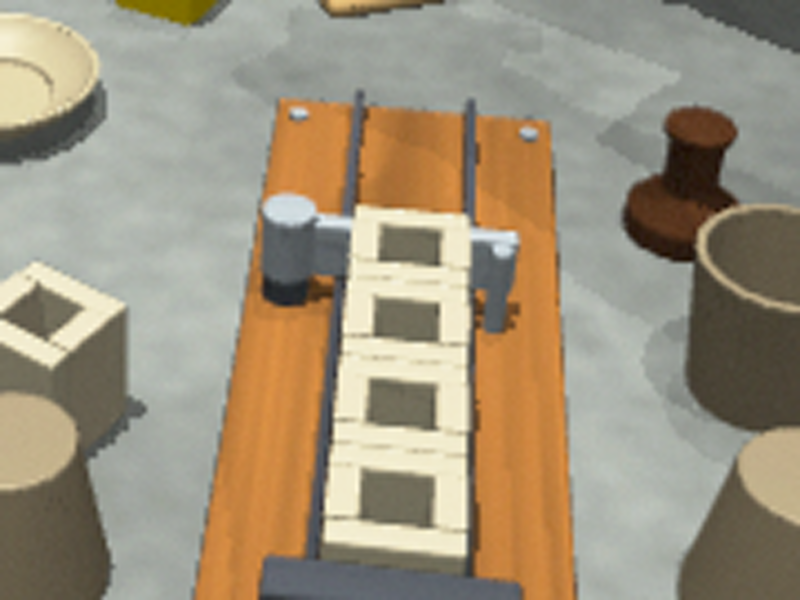

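View pics/top3.png

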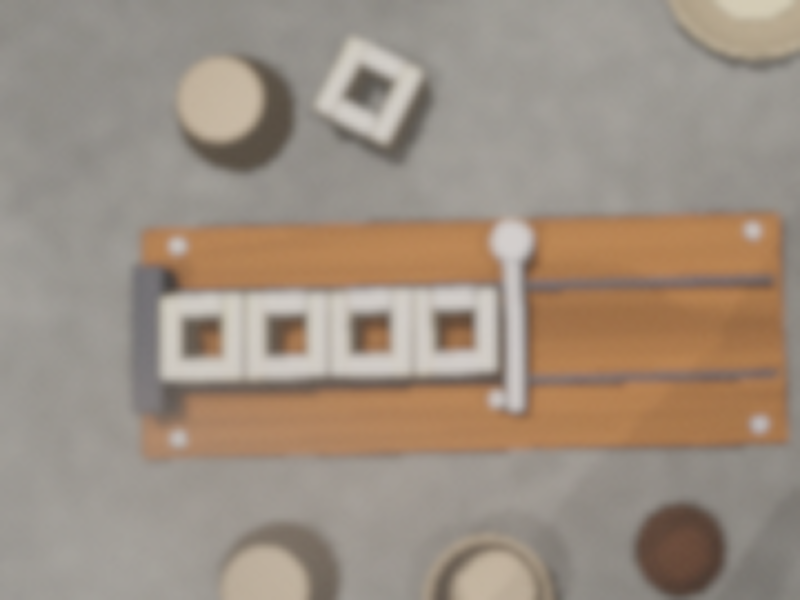

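The keeper stands square across the channel at top-crop x ≈ 515, against its pin at (497,400). The row is intact against the stop at x 160–499, the bystanders look undisturbed, and the arm is clear. Handing in.

```bash
python3 -c "
from bench import ctrl
print(ctrl.close_job())"
```

```text
the job is handed in; nothing more can be done
None
```

The four-post row is pushed home against the end stop as one touching train, the keeper bar stands square across the channel against its pin, the bystanders look undisturbed, and I handed the job in with the arm clear at about 11.5 s.

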